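# Fetch the pierced cup from behind the vases

## Robot

A 7-joint arm with a two-finger parallel gripper is mounted at the origin on the work surface. World frame = base frame: x ahead of the robot, y to its left, z up, the work surface at z = 0. Lengths are in m, angles in degrees, forces in N, time in s.
With the tool pointing down it reaches from about 0.425 to 0.875 m from the base axis. Payload 4.7 kg.
Tool frame: the origin (TCP) lies midway between the tips of the shut fingers; the grasp point (between the pads) lies 19 mm behind it; z points along the fingers, y is the line along which they close (so a half turn about z gives the same grasp; the last joint's range is limited). The gripper opens to 87 mm and grips with 3 to 60 N. Pads are 19 mm wide; open, the fingers measure 117 mm over their backs; the gripper's body (75 mm by 190 mm) begins 51 mm behind the grasp point.
Start: joints at [76.209, 18.392, -4.016, 83.108, 1.295, 78.541, -3.26], TCP at [0.164, -0.629, 0.2] pointing down, gripper open.
Joint ranges: [-163.93, 163.93], [-17.29, 119.83], [-79.2, 71.16], [3.27, 140.29], [-89.18, 269.18], [5.43, 117.66], [-154.24, 154.24]. Speed limits (degrees/s): [147.25, 147.25, 180, 180, 180, 180, 180].

## Interface

Orientations are given as [roll, pitch, yaw] about the fixed x, y, z axes, in that order (R = Rz(yaw) Ry(pitch) Rx(roll)).
In Python, from cell import env gives the robot as it stands.
- The arm moves only by the tool step_arm, never from a script. Its argument "moves" is a list of rows, each an object with "dp": the shift along the tool's x, y, z in mm, a list of three; "dr": the turn, a rotation vector about the tool's x, y, z in rad, a list of three; "fingers": the closure, from 0 (fully open) to 1 (shut). In form: [{"dp": [dx, dy, dz], "dr": [ax, ay, az], "fingers": fingers}, ...]. A call has exactly 5 rows; each row shifts and turns the commanded pose from where the row before left it, along the tool's axes as they then stand; what a row does not reach is not made up. A row lasts 1/8 s, in which the tool goes at most 62.5 mm and 10.7 degrees, less where a joint would pass 70% of its speed; a pose out of reach is approached as far as the arm can. A call with a gripper value outside its range is refused whole. The fingers move at their own pace and stop on an object; "squeeze" is the grip in N (left out, the last holds). Time passes only in rows, so rows that do not move let the fingers close, or fill a call up. It gives the time, the measured TCP pose, the force, the opening and the grip force at its end, in the units of the state.
- env.get_obs(): the state, without advancing time (a new reading comes with each control period).
- env.read_camera(name): name is "scene" or "top" or "wrist"; returns the picture (480x640x3 uint8, red, green, blue); there is no depth.
- env.camera_model(name): a dict with "fx", "fy", "cx", "cy" (pixels), "k1" (the pictures are not rectified: a ray, as slopes to the right and down, at radius r is drawn at 1 + k1 r^2 times it, then the intrinsics apply), "R" (3x3) and "t" (3): a world point X has camera coordinates R X + t. Camera axes: x right, y down, z forward; pixel columns grow to the right and rows downward; lengths in m; the calibration is good to about 2 mm. A picture is of the moment at which its call begins: read the wrist's pose just before it. camera_model takes no time and is no camera call; for the wrist camera it gives the pose at the moment of the call.
- env.sign_off(): hands the job in; it is judged then, once.
The state is a dict: "time_s": time; "qpos": joint angles; "joint_velocities": joint speeds; "effort": joint torques, N m; "tool_pos": TCP position; "tool_rot": TCP orientation; "force": force on the tool from outside, world axes, zero at the start; "wrist_torque": the same for the moment, N m; "grip_width": finger opening in m; "grasp_force": force on a finger pad.
Only numpy, scipy, OpenCV 4.12 (cv2) and the standard library are available. Lean on these libraries where they do the work, as an engineer would, in place of code of your own. Each camera call takes 0.05 s, during which the arm holds its last target. There are 200 camera calls.

## Task

The cream pierced cup stands hemmed in against the rail of the ware board by a black vase and a red-brown vase. Set both vases aside, standing on the cork mat, then stand the cup in the middle of the round metal banding wheel, and only after that put each vase back, centred on the very tile it came from. Everything stays upright and is set down gently, not dropped; do not shift the blue bowl or the white jar.

Things in the scene. Friction and masses are not known exactly. Their poses are not given: they have to be found in the camera images.
- vase_black: vase, glossy black with a dark grey band round the belly, 150 mm tall, standing upright, round about its z axis. Origin: centre of its underside, z up. Foot 52 mm across, belly 64 mm across at 40 to 58 mm height, straight neck 34 mm across from 94 mm height to the top: hold it there, from above. About 0.3 kg. At the start it stands centred on one of the two tiles.
- vase_brown: vase, red-brown with a cream band round the belly, 150 mm tall, standing upright, round about its z axis. Origin: centre of its underside, z up. Foot 52 mm across, belly 64 mm across at 40 to 58 mm height, straight neck 34 mm across from 94 mm height to the top: hold it there, from above. About 0.3 kg. At the start it stands centred on the other tile.
- cup: Cream straight-sided open cup with dark pierced dots, 60 mm across outside, 70 mm tall, wall 4 mm, about 0.18 kg, standing on the ware board close to its rail. Origin: centre of its underside, z up. Round about z. Grip it across its outside, fingers closing along the board's y (parallel to the rail); no room for this until the vases are gone.
- board: Plywood ware board, fixed, 12 mm thick, with a wooden rail 80 mm high (from the table), 12 mm thick, along its far long edge. Origin: on the table under the cup's start (within 5 mm). x points to the rail, whose near face is at x = +45 mm; y runs along the rail; the board spans x -83 to +57, y -125 to +125 mm. The tiles lie on it near x = -30, y = +70 and -70 mm.
- tile_white: White round ceramic tile, 76 mm across, 4 mm thick, fixed on the ware board, one vase on it at the start. Origin: centre of its underside, so its top is at z = 4 mm (16 mm above the table).
- tile_blue: Blue round ceramic tile, 76 mm across, 4 mm thick, fixed on the ware board, the other vase on it at the start. Origin: centre of its underside, top at z = 4 mm (16 mm above the table).
- mat: Cork mat, the side area, fixed on the table on the left or right of the board: 170 mm along its x, 210 mm along its y, 4 mm thick. Origin: centre of its underside. Two vases stand well on it at y = +50 and -50 mm.
- wheel: Round aluminium banding wheel with two dark rings, fixed (it does not turn), on the table across the board from the mat: 180 mm across, flat top at 50 mm height. Origin: centre of its foot, on the table, on its axis.
- bowl: Small blue bowl, 84 mm across, 38 mm high, loose on the table between robot and board. Bystander. Origin: centre of its underside.
- jar: White jar with yellow lid, 52 mm across, 80 mm high, loose on the table between robot and board. Bystander. Origin: centre of its underside.
There are look-alikes about, which are no part of the job. Leave any turquoise look-alike of the cup alone. Of the things that look like the wheel, take the one that is farthest to the robot's right at the start.

How it is judged (in metres and radians):
On the way, in this order (a step that is already met when the one before it is completed fails the run):
1. both vases stand on the cork mat, let go, while the cup is still at its place on the board (x of vase_black in the frame of mat between -0.085 and 0.085 m and y of vase_black in the frame of mat between -0.105 and 0.105 m and z of vase_black in the frame of mat between -0.01 and 0.01 m and contact force between each of vase_black, vase_brown and the fingers below 0.1 N and angle between each of vase_black, vase_brown's own z axis and vertical below 0.12 rad and x of vase_brown in the frame of mat between -0.085 and 0.085 m and y of vase_brown in the frame of mat between -0.105 and 0.105 m and z of vase_brown in the frame of mat between -0.01 and 0.01 m and distance of cup from where it was at the start of the episode below 0.03 m), for 0.2 s.
2. the cup stands in the middle of the banding wheel, let go, while both vases are still on the mat (horizontal distance between cup and wheel below 0.015 m and z of cup in the frame of wheel between 0.045 and 0.056 m and contact force between each of cup, vase_black, vase_brown and the fingers below 0.1 N and angle between each of cup, vase_black, vase_brown's own z axis and vertical below 0.12 rad and x of vase_black in the frame of mat between -0.085 and 0.085 m and y of vase_black in the frame of mat between -0.105 and 0.105 m and z of vase_black in the frame of mat between -0.01 and 0.01 m and x of vase_brown in the frame of mat between -0.085 and 0.085 m and y of vase_brown in the frame of mat between -0.105 and 0.105 m and z of vase_brown in the frame of mat between -0.01 and 0.01 m), for 0.2 s.
At the end, for the whole second after the job is handed in: The cup stands upright on the banding wheel within 15 mm of its centre; each vase stands upright (within 7 degrees) on the tile where it stood at the start, within 15 mm of the tile's centre and 18 mm of its own starting point; all released and at rest (horizontal distance between cup and wheel below 0.015 m and z of cup in the frame of wheel between 0.045 and 0.056 m and contact force between cup and the fingers below 0.1 N and angle between cup's own z axis and vertical below 0.12 rad and linear speed of cup below 0.03 m/s and angular speed of cup below 0.3 rad/s and ((distance of each of vase_black, vase_brown from where it was at the start of the episode below 0.018 m and horizontal distance between vase_black and tile_white below 0.015 m and z of vase_black in the frame of tile_white between -0.009 and 0.009 m and contact force between each of vase_black, vase_brown and the fingers below 0.1 N and angle between each of vase_black, vase_brown's own z axis and vertical below 0.12 rad and linear speed of each of vase_black, vase_brown below 0.03 m/s and angular speed of each of vase_black, vase_brown below 0.3 rad/s and horizontal distance between vase_brown and tile_blue below 0.015 m and z of vase_brown in the frame of tile_blue between -0.009 and 0.009 m) or (distance of each of vase_black, vase_brown from where it was at the start of the episode below 0.018 m and horizontal distance between vase_black and tile_blue below 0.015 m and z of vase_black in the frame of tile_blue between -0.009 and 0.009 m and contact force between each of vase_black, vase_brown and the fingers below 0.1 N and angle between each of vase_black, vase_brown's own z axis and vertical below 0.12 rad and linear speed of each of vase_black, vase_brown below 0.03 m/s and angular speed of each of vase_black, vase_brown below 0.3 rad/s and horizontal distance between vase_brown and tile_white below 0.015 m and z of vase_brown in the frame of tile_white between -0.009 and 0.009 m))); the robot touches nothing.
It fails at once if a vase or the cup is tipped by more than 35 degrees (angle between any of vase_black, vase_brown, cup's own z axis and vertical above 0.6 rad).
It fails at once if a vase or the cup is dropped or thrown (faster than 0.6 m/s, a fall of about 20 mm, while not held) ((linear speed of vase_black above 0.6 m/s and contact force between vase_black and the fingers below 0.05 N) or (linear speed of vase_brown above 0.6 m/s and contact force between vase_brown and the fingers below 0.05 N) or (linear speed of cup above 0.6 m/s and contact force between cup and the fingers below 0.05 N)).
It fails at once if the bowl or the jar is shifted by more than 20 mm (distance of any of bowl, jar from where it was at the start of the episode above 0.02 m).
It also fails if it takes over 141 s, if anything falls off the work surface, if the arm or the gripper's body presses on something with over 40 N, if the wrist force passes 120 N, or if a joint passes its speed limit or range.

## Working session

There is one attempt and no reset: what is moved stays moved. The work goes in short steps, Python scripts to look and compute and a tool call to move; the robot and the scene stay as the last step left them, time stands still between calls to the robot, and variables do not carry over. Pictures are saved under pics/ and viewed, at most 14 in all, crops included, and the job is handed in when it is done.

Besides the shell and the picture viewer there is one more tool, called after "Request:" as name([rows], argument=value, ...), one row to a line, values as JSON. step_arm: Moves the arm, as the interface text tells. Its arguments: {"type":"object","properties":{"moves":{"type":"array","items":{"type":"object","properties":{"dp":{"type":"array","items":{"type":"number"}},"dr":{"type":"array","items":{"type":"number"}},"fingers":{"type":"number"}}}},"squeeze":{"type":"number"}},"required":["moves"]}

```bash
mkdir -p pics; ls
cat > h.py <<'E'
import numpy as np, cv2
from cell import env
def snap(name,f):
    im=env.read_camera(name); cv2.imwrite('pics/'+f,im[:,:,::-1]); return im
def ray(m,u,v):
    d=np.array([(u-m['cx'])/m['fx'],(v-m['cy'])/m['fy']]); s=d.copy()
    for _ in range(20): s=d/(1+m['k1']*(s@s))
    R=np.array(m['R']);t=np.array(m['t'])
    return -R.T@t, R.T@np.array([s[0],s[1],1])
def at(m,u,v,z):
    o,d=ray(m,u,v); return (o+d*(z-o[2])/d[2]).round(4)
def px(m,X):
    c=np.array(m['R'])@np.array(X)+np.array(m['t']); s=c[:2]/c[2]; s=s*(1+m['k1']*(s@s))
    return np.array([s[0]*m['fx']+m['cx'],s[1]*m['fy']+m['cy']])
E
python3 - <<'E'
from h import *
o=env.get_obs()
for k in o: print(k,np.round(o[k],4))
for n in('scene','top'):
    snap(n,n+'1.png'); m=env.camera_model(n); print(n,{k:np.round(m[k],4).tolist() for k in m})
E
```

```text
pics
time_s 0.0
qpos [76.2071 18.439  -4.0147 83.1769  1.2965 78.5394 -3.2589]
joint_velocities [ 0.1435  0.0873  0.0089 -0.0448  0.0925  0.0968 -0.0409]
effort [ 1.00000e-03 -4.91293e+01 -4.03700e-01 -3.12524e+01 -6.40000e-02
  4.37000e-02  2.00000e-04]
tool_pos [ 0.1636 -0.6284  0.1988]
tool_rot [-1.79890e+02  7.50000e-03  1.46034e+01]
force [ 0.6469 -0.415  -1.0629]
wrist_torque [ 0.0435  0.0356 -0.0084]
grasp_force 0.0
grip_width 0.0869
scene {'fx': 534.9851, 'fy': 534.9851, 'cx': 327.2229, 'cy': 238.0407, 'k1': -0.0109, 'R': [[-0.252, 0.9677, 0.0007], [0.7135, 0.1863, -0.6754], [-0.6537, -0.1697, -0.7375]], 't': [0.1103, -0.2881, 1.1958]}
top {'fx': 475.1763, 'fy': 475.1763, 'cx': 312.4349, 'cy': 239.6791, 'k1': -0.1137, 'R': [[-0.0189, -0.9997, -0.0161], [-0.9907, 0.0209, -0.1343], [0.1346, 0.0135, -0.9908]], 't': [0.0105, 0.4582, 0.7335]}
```

View pics/top1.png

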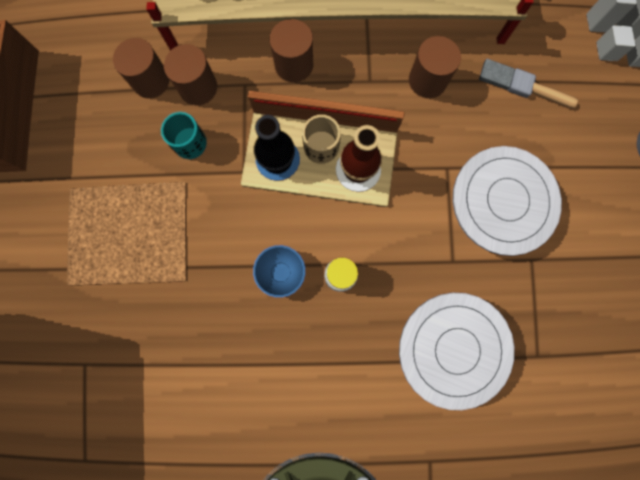

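View pics/scene1.png

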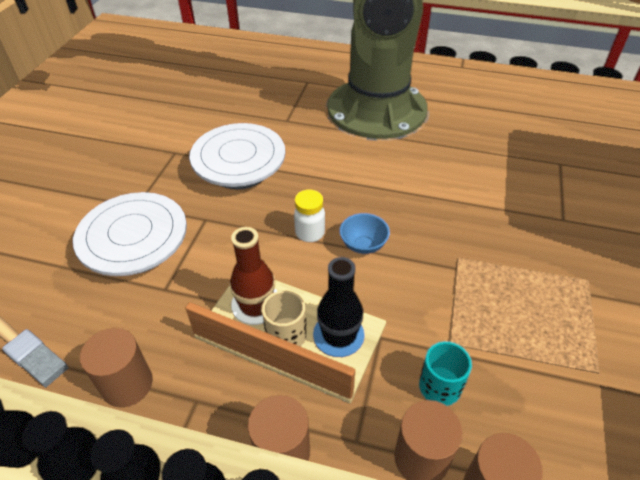

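The top picture shows the mat at (127,233), the black vase's mouth at (267,128) over the blue tile (277,160), the cup at (321,138), and the brown vase's mouth at (367,137) over the white tile (358,172). The bowl is at (280,271) and the jar at (341,274).

Look-alikes:
- **Cup:** cream cup (321,138) or turquoise (184,135). I choose the cream one.
- **Wheel:** disc (507,200) or (457,350). I'll choose by y.
- **Vases:** the brown flowerpots along the top edge are not vases.

Run:
```python
from h import *
im=cv2.imread('pics/top1.png'); m=env.camera_model('top')
P=lambda n,u,v,z: print(n,at(m,u,v,z))
def ell(n,mask,z):
    c=max(cv2.findContours(mask.astype(np.uint8),0,1)[0],key=cv2.contourArea)
    h=cv2.convexHull(c)[:,0]; w=np.array([at(m,*p,z)[:2] for p in h.astype(float)])
    (x,y),r=cv2.minEnclosingCircle(w.astype(np.float32)); print(n,(round(x,4),round(y,4)),'r',round(r,4))
hsv=cv2.cvtColor(im,cv2.COLOR_BGR2HSV)
H,S,V=[hsv[:,:,i].astype(int) for i in range(3)]
g=(S<50)&(V>120)
for n,(u,v) in {'wheelA':(507,200),'wheelB':(457,350)}.items():
    k=np.zeros_like(g);k[v-65:v+65,u-65:u+65]=1; ell(n,g&k,.05)
k=np.zeros_like(g);k[255:295,320:362]=1
ell('jar',(H>22)&(H<35)&(S>150)&(V>120)&k,.08)
ell('bowl',(H>95)&(H<120)&(S>100)&(V>60)&(np.arange(480)[:,None]>240),.038)
for n,u,v in(('c1',69,188),('c2',185,182),('c3',186,281),('c4',68,285)):P('mat'+n,u,v,.004)
P('bl',267,128,.166);P('br',367,137,.166);P('cup',321,137,.082)
P('btile',277,160,.016);P('wtile',358,170,.016)
for n,u,v in(('rail1',250,95),('rail2',402,114)):P(n,u,v,.08)
for n,u,v in(('b1',242,186),('b2',389,206)):P(n,u,v,.012)
cv2.imwrite('pics/c1.png',cv2.resize(im[85:215,230:410],None,fx=4.4,fy=4.4,interpolation=cv2.INTER_CUBIC))
```

```text
wheelA (0.5146, -0.3146) r 0.0909
wheelB (0.2787, -0.2183) r 0.0908
jar (0.402, -0.0433) r 0.0234
bowl (0.4092, 0.055) r 0.0406
matc1 [0.5631 0.4298 0.004 ]
matc2 [0.5666 0.2189 0.004 ]
matc3 [0.3968 0.214  0.004 ]
matc4 [0.3924 0.4225 0.004 ]
bl [0.5966 0.0592 0.166 ]
br [ 0.5802 -0.0779  0.166 ]
cup [ 0.6121 -0.0157  0.082 ]
btile [0.5973 0.0588 0.016 ]
wtile [ 0.5766 -0.0771  0.016 ]
rail1 [0.6865 0.0958 0.08  ]
rail2 [ 0.6485 -0.1443  0.08  ]
b1 [0.5547 0.1186 0.012 ]
b2 [ 0.5148 -0.1271  0.012 ]
```

View pics/c1.png

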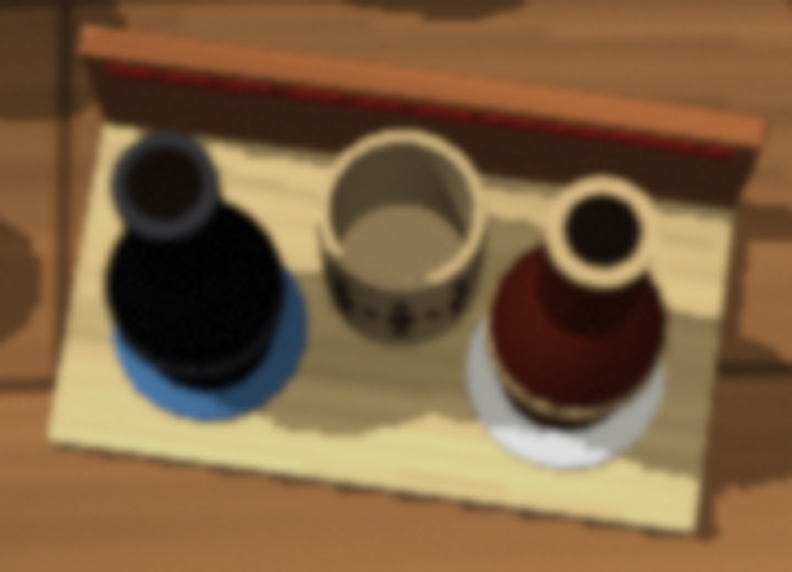

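```bash
cat >> h.py <<'E'
def to(x,y,z,yaw=None):
    "tool-frame shift (mm) from the measured pose to a world point, tool down; and yaw turn (rad about tool z)"
    o=env.get_obs(); p=o['tool_pos']; from scipy.spatial.transform import Rotation as Ro
    R=Ro.from_euler('xyz',o['tool_rot'],degrees=True)
    if yaw is not None:
        G=Ro.from_euler('xyz',[180,0,yaw],degrees=True); print('dr',(R.inv()*G).as_rotvec().round(3)); R=G
    print('at',np.round(p,4),np.round(o['tool_rot'],2),'dp',(R.inv().apply(np.array([x,y,z])-p)*1000).round(1),'dpnow',)
E
python3 - <<'E'
from h import *
m=env.camera_model('top');s=env.camera_model('scene')
def tri(n,a,b,z):
    A=[];B=[]
    for M,p in((m,a),(s,b)):
        o,d=ray(M,*p);d/=np.linalg.norm(d);Q=np.eye(3)-np.outer(d,d);A.append(Q);B.append(Q@o)
    print(n,at(m,*a,z),at(s,*b,z),np.linalg.solve(sum(A),sum(B)).round(4))
tri('bl',(267.1,126.9),(342,268),.166);tri('br',(366.4,137.3),(246,237.5),.166);tri('cup',(321.9,131.7),(284.5,305),.082)
print(at(m,277.3,158.5,.016),at(m,358,168.7,.016), at(s,130,229,.05))
to(.597,.059,.26,-9.1)
E
```

```text
bl [0.5982 0.059  0.166 ] [0.5977 0.0608 0.166 ] [0.598  0.0599 0.166 ]
br [ 0.5798 -0.0771  0.166 ] [ 0.5792 -0.0742  0.166 ] [ 0.5794 -0.0757  0.166 ]
cup [ 0.6207 -0.0173  0.082 ] [ 0.6144 -0.0148  0.082 ] [ 0.6182 -0.0153  0.0873]
[0.5999 0.0582 0.016 ] [ 0.5789 -0.0772  0.016 ] [ 0.5126 -0.3152  0.05  ]
dr [-0.002  0.     0.414]
at [ 0.1637 -0.6285  0.199 ] [-1.799e+02  1.000e-02  1.460e+01] dp [ 319.1 -747.4  -61. ] dpnow
```

Request:
step_arm([
  {"dp": [0,0,-20],"dr": [0,0,0.138],"fingers": 0},
  {"dp": [0,0,-20],"dr": [0,0,0.138],"fingers": 0},
  {"dp": [0,0,-20],"dr": [-0.002,0,0.138],"fingers": 0},
  {"dp": [15,-35,0],"dr": [0,0,0],"fingers": 0},
  {"dp": [20,-47,0],"dr": [0,0,0],"fingers": 0},
], squeeze=20)

```text
time_s: 0.72
tool_pos: [0.2108, -0.5534, 0.2592]
tool_rot: [179.9, 0.0, -9.3]
force: [0.4, -0.7, 0.9]
grip_width: 0.0871
grasp_force: 0.0
```

Request:
step_arm([
  {"dp": [22,-52,0],"dr": [0,0,0],"fingers": 0},
  {"dp": [22,-52,0],"dr": [0,0,0],"fingers": 0},
  {"dp": [22,-52,0],"dr": [0,0,0],"fingers": 0},
  {"dp": [22,-52,0],"dr": [0,0,0],"fingers": 0},
  {"dp": [22,-52,0],"dr": [0,0,0],"fingers": 0},
])

```text
time_s: 1.35
tool_pos: [0.3618, -0.3125, 0.259]
tool_rot: [179.9, 0.0, -9.1]
force: [1.2, 0.2, -0.1]
grip_width: 0.0874
grasp_force: 0.0
```

Request:
step_arm([
  {"dp": [22,-52,0],"dr": [0,0,0],"fingers": 0},
  {"dp": [22,-52,0],"dr": [0,0,0],"fingers": 0},
  {"dp": [22,-52,0],"dr": [0,0,0],"fingers": 0},
  {"dp": [22,-52,0],"dr": [0,0,0],"fingers": 0},
  {"dp": [22,-52,0],"dr": [0,0,0],"fingers": 0},
])

```text
time_s: 1.98
tool_pos: [0.5115, -0.0736, 0.2586]
tool_rot: [179.9, -0.0, -9.1]
force: [0.5, -1.0, -1.2]
grip_width: 0.0866
grasp_force: 0.0
```

Request:
step_arm([
  {"dp": [22,-52,0],"dr": [0,0,0],"fingers": 0},
  {"dp": [22,-52,0],"dr": [0,0,0],"fingers": 0},
  {"dp": [15,-38,0],"dr": [0,0,0],"fingers": 0},
  {"dp": [0,0,0],"dr": [0,0,0],"fingers": 0},
  {"dp": [0,0,0],"dr": [0,0,0],"fingers": 0},
])

```text
time_s: 2.6
tool_pos: [0.5914, 0.0548, 0.2579]
tool_rot: [179.8, 0.1, -9.2]
force: [0.3, -1.2, 0.3]
grip_width: 0.087
grasp_force: 0.0
```

Run:
```python
from h import *
to(.598,.0595,.26,-9.1); print(env.get_obs()['qpos'].round(1) if hasattr(env.get_obs()['qpos'],'round') else env.get_obs()['qpos'])
m=env.camera_model('wrist');snap('wrist','w1.png'); print(px(m,(.598,.0595,.166)),px(m,(.618,-.016,.082)))
```

```text
dr [ 0.003  0.001 -0.001]
at [0.5914 0.0548 0.2579] [ 1.7982e+02  6.0000e-02 -9.1500e+00] dp [ 5.8 -5.7 -2.1] dpnow
[  26.6   14.3  -41.5   85.1    9.6   84.3 -114.1]
[310.77429873 228.90877874] [386.9455423  177.39375092]
```

View pics/w1.png

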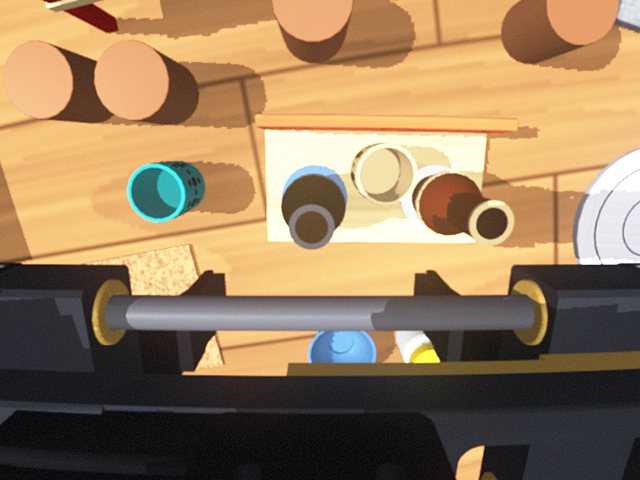

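The wrist view shows the black mouth at (311,226) and the cup rim at (383,173). Both are within 3 to 6 px of the prediction, so the positions hold. Now the grasp.

Request:
step_arm([
  {"dp": [6,-6,10],"dr": [0.003,0,0],"fingers": 0},
  {"dp": [0,0,30],"dr": [0,0,0],"fingers": 0},
  {"dp": [0,0,40],"dr": [0,0,0],"fingers": 0},
  {"dp": [0,0,36],"dr": [0,0,0],"fingers": 0},
  {"dp": [0,0,20],"dr": [0,0,0],"fingers": 0},
])

```text
time_s: 3.28
tool_pos: [0.5975, 0.0596, 0.12]
tool_rot: [180.0, 0.1, -9.2]
force: [0.3, -0.2, 0.6]
grip_width: 0.0872
grasp_force: 0.0
```

Request:
step_arm([
  {"dp": [0,0,0],"dr": [0,0,0],"fingers": 0.3},
  {"dp": [0,0,0],"dr": [0,0,0],"fingers": 0.5},
  {"dp": [0,0,0],"dr": [0,0,0],"fingers": 0.7},
  {"dp": [0,0,0],"dr": [0,0,0],"fingers": 1},
  {"dp": [0,0,0],"dr": [0,0,0],"fingers": 1},
], squeeze=20)

```text
time_s: 3.9
tool_pos: [0.5989, 0.0609, 0.1229]
tool_rot: [-179.9, -0.1, -9.1]
force: [0.7, -0.1, -0.4]
grip_width: 0.0451
grasp_force: 0.0
```

Request:
step_arm([
  {"dp": [0,0,0],"dr": [0,0,0],"fingers": 1},
  {"dp": [0,0,0],"dr": [0,0,0],"fingers": 1},
  {"dp": [0,0,0],"dr": [0,0,0],"fingers": 1},
  {"dp": [0,0,0],"dr": [0,0,0],"fingers": 1},
  {"dp": [0,0,0],"dr": [0,0,0],"fingers": 1},
])

```text
time_s: 4.53
tool_pos: [0.5987, 0.0606, 0.1225]
tool_rot: [-180.0, -0.0, -9.1]
force: [0.5, -1.6, 1.3]
grip_width: 0.0326
grasp_force: 20.0
```

Request:
step_arm([
  {"dp": [0,0,-10],"dr": [0,0,0],"fingers": 1},
  {"dp": [0,0,-25],"dr": [0,0,0],"fingers": 1},
  {"dp": [0,0,-35],"dr": [0,0,0],"fingers": 1},
  {"dp": [0,0,-25],"dr": [0,0,0],"fingers": 1},
  {"dp": [0,0,-15],"dr": [0,0,0],"fingers": 1},
])

```text
time_s: 5.15
tool_pos: [0.5989, 0.0613, 0.2338]
tool_rot: [-179.9, -0.1, -9.1]
force: [-0.2, 0.4, -4.1]
grip_width: 0.0331
grasp_force: 20.0
```

Request:
step_arm([
  {"dp": [-7,-12,0],"dr": [0,0,0],"fingers": 1},
  {"dp": [-14,-24,0],"dr": [0,0,0],"fingers": 1},
  {"dp": [-20,-35,0],"dr": [0,0,0],"fingers": 1},
  {"dp": [-20,-35,0],"dr": [0,0,0],"fingers": 1},
  {"dp": [-20,-35,0],"dr": [0,0,0],"fingers": 1},
])

```text
time_s: 5.78
tool_pos: [0.5388, 0.2148, 0.231]
tool_rot: [-180.0, 0.1, -9.1]
force: [0.4, 0.7, -3.2]
grip_width: 0.0328
grasp_force: 20.0
```

Request:
step_arm([
  {"dp": [-20,-35,0],"dr": [0,0,0],"fingers": 1},
  {"dp": [-20,-35,0],"dr": [0,0,0],"fingers": 1},
  {"dp": [-20,-35,0],"dr": [0,0,0],"fingers": 1},
  {"dp": [-14,-24,0],"dr": [0,0,0],"fingers": 1},
  {"dp": [-8,-12,0],"dr": [0,0,0],"fingers": 1},
])

```text
time_s: 6.4
tool_pos: [0.4796, 0.3672, 0.2314]
tool_rot: [-180.0, 0.1, -8.9]
force: [-0.1, -0.3, -3.3]
grip_width: 0.0328
grasp_force: 20.0
```

Run:
```python
from h import *
to(.479,.371,.113,-9.1); print(np.round(env.get_obs()['qpos'],1),env.get_obs()['grasp_force'],env.get_obs()['grip_width'])
```

```text
dr [-0.     0.003  0.004]
at [0.4796 0.3672 0.2314] [-1.7999e+02  1.5000e-01 -8.8900e+00] dp [ -1.2  -3.7 118.4] dpnow
[   0.4   18.3  -50.1   85.9   14.    82.4 -149.1] 19.9886816740036 0.032823275945846074
```

Request:
step_arm([
  {"dp": [0,-2,10],"dr": [0,0,-0.1],"fingers": 1},
  {"dp": [0,0,25],"dr": [0,0,-0.1],"fingers": 1},
  {"dp": [0,0,35],"dr": [0,0,-0.1],"fingers": 1},
  {"dp": [0,0,25],"dr": [0,0,0],"fingers": 1},
  {"dp": [0,0,12],"dr": [0,0,0],"fingers": 1},
])

```text
time_s: 7.02
tool_pos: [0.4819, 0.3654, 0.1233]
tool_rot: [179.9, 0.2, 8.0]
force: [0.1, -1.4, -3.2]
grip_width: 0.0332
grasp_force: 20.0
```

Request:
step_arm([
  {"dp": [0,0,5],"dr": [0,0,0],"fingers": 1},
  {"dp": [0,0,3],"dr": [0,0,0],"fingers": 1},
  {"dp": [0,0,2],"dr": [0,0,0],"fingers": 1},
  {"dp": [0,0,0],"dr": [0,0,0],"fingers": 1},
  {"dp": [0,0,0],"dr": [0,0,0],"fingers": 1},
])

```text
time_s: 7.65
tool_pos: [0.4829, 0.3672, 0.1161]
tool_rot: [-179.9, -0.1, 8.1]
force: [-0.7, 0.4, -3.5]
grip_width: 0.0329
grasp_force: 20.0
```

Request:
step_arm([
  {"dp": [0,0,2],"dr": [0,0,0],"fingers": 1},
  {"dp": [0,0,2],"dr": [0,0,0],"fingers": 1},
  {"dp": [0,0,1],"dr": [0,0,0],"fingers": 1},
  {"dp": [0,0,0],"dr": [0,0,0],"fingers": 1},
  {"dp": [0,0,0],"dr": [0,0,0],"fingers": 1},
])

```text
time_s: 8.28
tool_pos: [0.4827, 0.3671, 0.1107]
tool_rot: [-179.9, -0.0, 8.1]
force: [-0.4, -0.2, -3.2]
grip_width: 0.0328
grasp_force: 20.0
```

Request:
step_arm([
  {"dp": [0,0,1],"dr": [0,0,0],"fingers": 1},
  {"dp": [0,0,0],"dr": [0,0,0],"fingers": 1},
  {"dp": [0,0,0.5],"dr": [0,0,0],"fingers": 1},
  {"dp": [0,0,0],"dr": [0,0,0],"fingers": 1},
  {"dp": [0,0,0],"dr": [0,0,0],"fingers": 1},
])

```text
time_s: 8.9
tool_pos: [0.4834, 0.3674, 0.1105]
tool_rot: [-179.9, -0.1, 8.1]
force: [-1.1, -2.2, 6.4]
grip_width: 0.0328
grasp_force: 20.0
```

Contact. Release and rise.

Request:
step_arm([
  {"dp": [0,0,0],"dr": [0,0,0],"fingers": 0.5},
  {"dp": [0,0,0],"dr": [0,0,0],"fingers": 0.3},
  {"dp": [0,0,0],"dr": [0,0,0],"fingers": 0},
  {"dp": [0,0,0],"dr": [0,0,0],"fingers": 0},
  {"dp": [0,0,0],"dr": [0,0,0],"fingers": 0},
])

```text
time_s: 9.52
tool_pos: [0.4827, 0.3671, 0.1091]
tool_rot: [-179.9, -0.0, 8.1]
force: [-0.1, 0.0, -0.9]
grip_width: 0.0751
grasp_force: 0.0
```

Request:
step_arm([
  {"dp": [0,0,-15],"dr": [0,0,0],"fingers": 0},
  {"dp": [0,0,-30],"dr": [0,0,0],"fingers": 0},
  {"dp": [0,0,-45],"dr": [0,0,0],"fingers": 0},
  {"dp": [0,0,-35],"dr": [0,0,0],"fingers": 0},
  {"dp": [0,0,-25],"dr": [0,0,0],"fingers": 0},
])

```text
time_s: 10.15
tool_pos: [0.483, 0.3677, 0.2625]
tool_rot: [-179.9, -0.2, 8.1]
force: [0.6, 0.2, 0.6]
grip_width: 0.087
grasp_force: 0.0
```

Run:
```python
from h import *
to(.5795,-.0765,.26,8.1)
```

```text
dr [-0.002 -0.003 -0.   ]
at [0.483  0.3677 0.2625] [-179.87   -0.19    8.08] dp [ 32.9 453.4   2.5] dpnow
```

Request:
step_arm([
  {"dp": [2,30,0],"dr": [0,0,0],"fingers": 0},
  {"dp": [4,50,0],"dr": [0,0,0],"fingers": 0},
  {"dp": [4,58,0],"dr": [0,0,0],"fingers": 0},
  {"dp": [4,58,0],"dr": [0,0,0],"fingers": 0},
  {"dp": [4,58,0],"dr": [0,0,0],"fingers": 0},
])

```text
time_s: 10.78
tool_pos: [0.5366, 0.1165, 0.2604]
tool_rot: [-180.0, -0.1, 8.1]
force: [1.2, 0.9, 0.6]
grip_width: 0.0867
grasp_force: 0.0
```

Request:
step_arm([
  {"dp": [4,58,0],"dr": [0,0,0],"fingers": 0},
  {"dp": [4,58,0],"dr": [0,0,0],"fingers": 0},
  {"dp": [4,50,0],"dr": [0,0,0],"fingers": 0},
  {"dp": [3,33,0],"dr": [0,0,0],"fingers": 0},
  {"dp": [0,0,0],"dr": [0,0,0],"fingers": 0},
])

```text
time_s: 11.4
tool_pos: [0.5792, -0.0807, 0.2593]
tool_rot: [-180.0, -0.0, 7.7]
force: [-1.1, 0.4, 0.6]
grip_width: 0.0871
grasp_force: 0.0
```

Run:
```python
from h import *
to(.5795,-.0765,.122,8.1); print(np.round(env.get_obs()['qpos'],1))
m=env.camera_model('wrist');snap('wrist','w2.png'); print(px(m,(.5795,-.0765,.166)),px(m,(.618,-.016,.082)))
snap('top','top2.png')
a=cv2.imread('pics/w2.png');b=cv2.imread('pics/top2.png')
cv2.imwrite('pics/v2.png',np.hstack([cv2.resize(a,(400,300)),cv2.resize(b,(400,300))]))
```

```text
dr [-0.    -0.001 -0.006]
at [ 0.5792 -0.0807  0.2593] [-1.7999e+02 -3.0000e-02  7.7300e+00] dp [  0.9  -4.1 137.3] dpnow
[ 39.4  12.6 -40.   86.4   8.1  83.9 -83. ]
[313.04509583 234.81007355] [256.72214689 167.27203005]
```

View pics/v2.png

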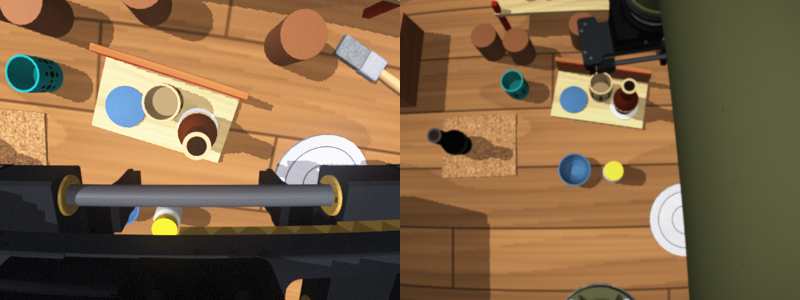

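Left, wrist view: the brown mouth is at (197,143), i.e. (315,229) full-size, against (313,235) predicted. Right, top view: the black vase stands on the mat and the blue tile is free.

Request:
step_arm([
  {"dp": [1,-2,10],"dr": [0,0,0],"fingers": 0},
  {"dp": [0,0,30],"dr": [0,0,0],"fingers": 0},
  {"dp": [0,0,40],"dr": [0,0,0],"fingers": 0},
  {"dp": [0,0,36],"dr": [0,0,0],"fingers": 0},
  {"dp": [0,0,20],"dr": [0,0,0],"fingers": 0},
])

```text
time_s: 12.12
tool_pos: [0.5783, -0.073, 0.1207]
tool_rot: [-179.9, 0.1, 8.2]
force: [0.2, 0.9, 0.1]
grip_width: 0.087
grasp_force: 0.0
```

Request:
step_arm([
  {"dp": [0,0,0],"dr": [0,0,0],"fingers": 0.3},
  {"dp": [0,0,0],"dr": [0,0,0],"fingers": 0.5},
  {"dp": [0,0,0],"dr": [0,0,0],"fingers": 0.7},
  {"dp": [0,0,0],"dr": [0,0,0],"fingers": 1},
  {"dp": [0,0,0],"dr": [0,0,0],"fingers": 1},
])

```text
time_s: 12.75
tool_pos: [0.58, -0.0748, 0.1233]
tool_rot: [-180.0, -0.1, 8.1]
force: [0.3, 0.8, -0.2]
grip_width: 0.045
grasp_force: 0.0
```

Request:
step_arm([
  {"dp": [0,0,0],"dr": [0,0,0],"fingers": 1},
  {"dp": [0,0,0],"dr": [0,0,0],"fingers": 1},
  {"dp": [0,0,0],"dr": [0,0,0],"fingers": 1},
  {"dp": [0,0,0],"dr": [0,0,0],"fingers": 1},
  {"dp": [0,0,0],"dr": [0,0,0],"fingers": 1},
])

```text
time_s: 13.38
tool_pos: [0.5798, -0.075, 0.123]
tool_rot: [-180.0, -0.0, 8.1]
force: [0.1, -1.5, 1.9]
grip_width: 0.033
grasp_force: 20.0
```

Run:
```python
from h import *
to(.4815,.267,.23,8.1)
```

```text
dr [-0.    -0.001 -0.001]
at [ 0.5798 -0.075   0.123 ] [-1.7998e+02 -3.0000e-02  8.0600e+00] dp [ -49.2 -352.4 -107. ] dpnow
```

Request:
step_arm([
  {"dp": [0,0,-10],"dr": [0,0,0],"fingers": 1},
  {"dp": [0,0,-25],"dr": [0,0,0],"fingers": 1},
  {"dp": [0,0,-35],"dr": [0,0,0],"fingers": 1},
  {"dp": [0,0,-25],"dr": [0,0,0],"fingers": 1},
  {"dp": [0,0,-15],"dr": [0,0,0],"fingers": 1},
])

```text
time_s: 14.0
tool_pos: [0.5799, -0.0741, 0.2342]
tool_rot: [-179.9, -0.1, 8.1]
force: [1.1, -0.1, -2.0]
grip_width: 0.0332
grasp_force: 20.0
```

Request:
step_arm([
  {"dp": [-2,-12,0],"dr": [0,0,0],"fingers": 1},
  {"dp": [-4,-25,0],"dr": [0,0,0],"fingers": 1},
  {"dp": [-5,-38,0],"dr": [0,0,0],"fingers": 1},
  {"dp": [-5,-38,0],"dr": [0,0,0],"fingers": 1},
  {"dp": [-5,-38,0],"dr": [0,0,0],"fingers": 1},
])

```text
time_s: 14.62
tool_pos: [0.5354, 0.0752, 0.2317]
tool_rot: [-179.9, 0.1, 8.2]
force: [0.8, -0.1, -2.2]
grip_width: 0.0327
grasp_force: 20.0
```

Request:
step_arm([
  {"dp": [-5,-38,0],"dr": [0,0,0],"fingers": 1},
  {"dp": [-5,-38,0],"dr": [0,0,0],"fingers": 1},
  {"dp": [-5,-38,0],"dr": [0,0,0],"fingers": 1},
  {"dp": [-5,-38,0],"dr": [0,0,0],"fingers": 1},
  {"dp": [-5,-30,0],"dr": [0,0,0],"fingers": 1},
])

```text
time_s: 15.25
tool_pos: [0.4841, 0.2518, 0.2319]
tool_rot: [-179.9, 0.1, 8.3]
force: [0.0, 0.1, -2.5]
grip_width: 0.0326
grasp_force: 20.0
```

Request:
step_arm([
  {"dp": [-3,-18,0],"dr": [0,0,0],"fingers": 1},
  {"dp": [0,0,10],"dr": [0,0,0],"fingers": 1},
  {"dp": [0,0,25],"dr": [0,0,0],"fingers": 1},
  {"dp": [0,0,35],"dr": [0,0,0],"fingers": 1},
  {"dp": [0,0,20],"dr": [0,0,0],"fingers": 1},
])

```text
time_s: 15.88
tool_pos: [0.4803, 0.2642, 0.1402]
tool_rot: [179.9, 0.2, 8.0]
force: [-0.5, 0.1, -3.5]
grip_width: 0.033
grasp_force: 20.0
```

Request:
step_arm([
  {"dp": [0,0,10],"dr": [0,0,0],"fingers": 1},
  {"dp": [0,0,5],"dr": [0,0,0],"fingers": 1},
  {"dp": [0,0,3],"dr": [0,0,0],"fingers": 1},
  {"dp": [0,0,0],"dr": [0,0,0],"fingers": 1},
  {"dp": [0,0,0],"dr": [0,0,0],"fingers": 1},
])

```text
time_s: 16.5
tool_pos: [0.4823, 0.2662, 0.1257]
tool_rot: [-179.9, -0.1, 8.1]
force: [-0.1, 0.3, -3.1]
grip_width: 0.0329
grasp_force: 20.0
```

Target about 0.111.

Request:
step_arm([
  {"dp": [0,0,5],"dr": [0,0,0],"fingers": 1},
  {"dp": [0,0,4],"dr": [0,0,0],"fingers": 1},
  {"dp": [0,0,3],"dr": [0,0,0],"fingers": 1},
  {"dp": [0,0,1],"dr": [0,0,0],"fingers": 1},
  {"dp": [0,0,1],"dr": [0,0,0],"fingers": 1},
])

```text
time_s: 17.12
tool_pos: [0.482, 0.266, 0.1111]
tool_rot: [-179.9, -0.0, 8.1]
force: [0.9, -0.1, -2.5]
grip_width: 0.0326
grasp_force: 20.0
```

Request:
step_arm([
  {"dp": [0,0,0.5],"dr": [0,0,0],"fingers": 1},
  {"dp": [0,0,0.5],"dr": [0,0,0],"fingers": 1},
  {"dp": [0,0,0.5],"dr": [0,0,0],"fingers": 1},
  {"dp": [0,0,0],"dr": [0,0,0],"fingers": 1},
  {"dp": [0,0,0],"dr": [0,0,0],"fingers": 1},
])

```text
time_s: 17.75
tool_pos: [0.4828, 0.2662, 0.1109]
tool_rot: [-180.0, -0.1, 8.1]
force: [0.1, -1.6, 6.2]
grip_width: 0.0331
grasp_force: 20.0
```

Request:
step_arm([
  {"dp": [0,0,0],"dr": [0,0,0],"fingers": 0.5},
  {"dp": [0,0,0],"dr": [0,0,0],"fingers": 0.3},
  {"dp": [0,0,0],"dr": [0,0,0],"fingers": 0},
  {"dp": [0,0,0],"dr": [0,0,0],"fingers": 0},
  {"dp": [0,0,0],"dr": [0,0,0],"fingers": 0},
])

```text
time_s: 18.38
tool_pos: [0.4819, 0.266, 0.1095]
tool_rot: [-180.0, -0.0, 8.1]
force: [0.3, -0.8, 0.3]
grip_width: 0.0747
grasp_force: 0.0
```

Request:
step_arm([
  {"dp": [0,0,-15],"dr": [0,0,0],"fingers": 0},
  {"dp": [0,0,-30],"dr": [0,0,0],"fingers": 0},
  {"dp": [0,0,-45],"dr": [0,0,0],"fingers": 0},
  {"dp": [0,0,-35],"dr": [0,0,0],"fingers": 0},
  {"dp": [0,0,-25],"dr": [0,0,0],"fingers": 0},
])

```text
time_s: 19.0
tool_pos: [0.4824, 0.2665, 0.2627]
tool_rot: [-179.9, -0.2, 8.1]
force: [-0.2, 0.8, -0.2]
grip_width: 0.0871
grasp_force: 0.0
```

Run:
```python
from h import *
to(.618,-.016,.2,8.1)
snap('top','top3.png')
```

```text
dr [-0.001 -0.004 -0.   ]
at [0.4824 0.2665 0.2627] [-179.92   -0.2     8.09] dp [ 94.5 298.8  62.7] dpnow
```

View pics/top3.png

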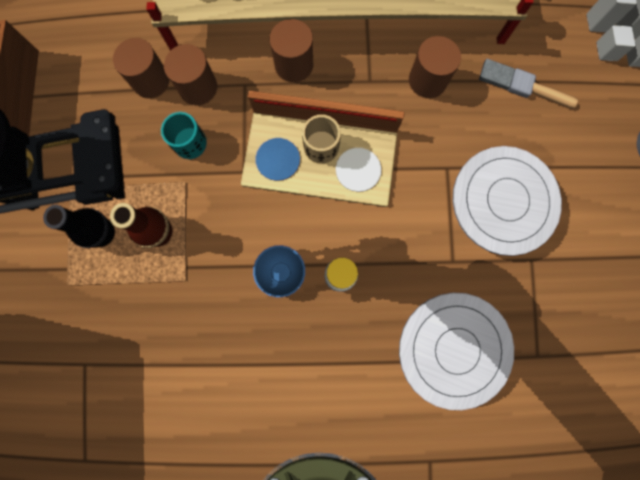

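Both vases stand upright on the mat: mouths at (55,217) and (122,215). The tiles are clear, blue at (278,159) and white at (359,170). I'll fit the tiles, then go to the cup.

Request:
step_arm([
  {"dp": [8,25,0],"dr": [0,0,0],"fingers": 0},
  {"dp": [14,45,0],"dr": [0,0,0],"fingers": 0},
  {"dp": [17,54,0],"dr": [0,0,0],"fingers": 0},
  {"dp": [17,54,0],"dr": [0,0,0],"fingers": 0},
  {"dp": [17,54,0],"dr": [0,0,0],"fingers": 0},
])

```text
time_s: 19.68
tool_pos: [0.5875, 0.0448, 0.2603]
tool_rot: [-180.0, -0.1, 8.1]
force: [0.4, 0.4, 0.2]
grip_width: 0.0871
grasp_force: 0.0
```

Request:
step_arm([
  {"dp": [14,44,0],"dr": [0,0,0],"fingers": 0},
  {"dp": [8,23,10],"dr": [0,0,0.1],"fingers": 0},
  {"dp": [0,0,20],"dr": [0,0,0.1],"fingers": 0},
  {"dp": [0,0,20],"dr": [0,0,0.1],"fingers": 0},
  {"dp": [0,0,0],"dr": [0,0,0],"fingers": 0},
])

```text
time_s: 20.3
tool_pos: [0.6169, -0.017, 0.2083]
tool_rot: [-180.0, 0.2, -9.1]
force: [-0.4, -0.5, -0.5]
grip_width: 0.0869
grasp_force: 0.0
```

Run:
```python
from h import *
im=cv2.imread('pics/top3.png'); m=env.camera_model('top')
hsv=cv2.cvtColor(im,cv2.COLOR_BGR2HSV); H,S,V=[hsv[:,:,i].astype(int) for i in range(3)]
for n,M,(u,v) in(('blue',(H>95)&(H<125)&(S>80),(278,159)),('white',(S<60)&(V>90),(359,170))):
    k=np.zeros(M.shape,bool);k[v-30:v+30,u-32:u+32]=1
    c=max(cv2.findContours((M&k).astype(np.uint8),0,1)[0],key=cv2.contourArea)
    w=np.array([at(m,*p,.016)[:2] for p in c[:,0].astype(float)],np.float32); print(n,cv2.minEnclosingCircle(w),cv2.fitEllipse(w))
to(.618,-.016,.045,-9.1)
mm=env.camera_model('wrist');a=snap('wrist','w3.png'); print(px(mm,(.618,-.016,.082)),[at(mm,u,240,.082) for u in (300,340)])
```

```text
blue ((0.5994909405708313, 0.05806078761816025), 0.03656209632754326) ((0.599625289440155, 0.05814334750175476), (0.07063368707895279, 0.0716441422700882), 161.05787658691406)
white ((0.5783237218856812, -0.07718606293201447), 0.03883407637476921) ((0.5780889987945557, -0.07725480198860168), (0.07532218843698502, 0.07626810669898987), 12.638045310974121)
dr [-0.001  0.003  0.001]
at [ 0.6169 -0.017   0.2083] [-1.7996e+02  1.5000e-01 -9.0600e+00] dp [  0.9  -1.1 163.3] dpnow
[317.52507391 225.51622666] [array([0.6079, 0.0008, 0.082 ]), array([ 0.6025, -0.0329,  0.082 ])]
```

View pics/w3.png

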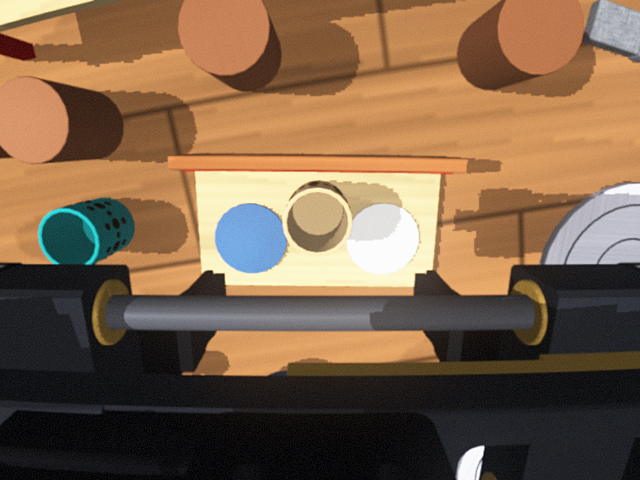

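Run:
```python
from h import *
mm=env.camera_model('wrist')
print(at(mm,251,238,.016),at(mm,383.5,239,.016),at(mm,318,218,.082),at(mm,318,210,.082))
```

```text
[0.6029 0.0572 0.016 ] [ 0.5802 -0.0788  0.016 ] [ 0.6251 -0.0172  0.082 ] [ 0.6319 -0.0182  0.082 ]
```

Request:
step_arm([
  {"dp": [4,-1.5,15],"dr": [0,0,0],"fingers": 0},
  {"dp": [0,0,40],"dr": [0,0,0],"fingers": 0},
  {"dp": [0,0,50],"dr": [0,0,0],"fingers": 0},
  {"dp": [0,0,40],"dr": [0,0,0],"fingers": 0},
  {"dp": [0,0,28],"dr": [0,0,0],"fingers": 0},
])

```text
time_s: 20.98
tool_pos: [0.6215, -0.0157, 0.0342]
tool_rot: [-179.9, 0.1, -9.0]
force: [0.4, -1.1, 0.5]
grip_width: 0.0871
grasp_force: 0.0
```

Request:
step_arm([
  {"dp": [0,0,0],"dr": [0,0,0],"fingers": 0.1},
  {"dp": [0,0,0],"dr": [0,0,0],"fingers": 0.2},
  {"dp": [0,0,0],"dr": [0,0,0],"fingers": 0.3},
  {"dp": [0,0,0],"dr": [0,0,0],"fingers": 1},
  {"dp": [0,0,0],"dr": [0,0,0],"fingers": 1},
], squeeze=12)

```text
time_s: 21.6
tool_pos: [0.6231, -0.0158, 0.0377]
tool_rot: [-180.0, -0.1, -9.1]
force: [-1.1, 0.4, 4.1]
grip_width: 0.0585
grasp_force: 11.9
```

Run:
```python
from h import *
o=env.get_obs();print(o['grip_width'],o['grasp_force']);to(.514,-.315,.1,-9.1)
```

```text
0.058481914006260446 11.93735138858191
dr [-0.001 -0.002 -0.   ]
at [ 0.6231 -0.0158  0.0377] [-1.7995e+02 -1.3000e-01 -9.1300e+00] dp [-60.4 312.6 -62.3] dpnow
```

Request:
step_arm([
  {"dp": [0,0,-8],"dr": [0,0,0],"fingers": 1},
  {"dp": [0,0,-20],"dr": [0,0,0],"fingers": 1},
  {"dp": [0,0,-30],"dr": [0,0,0],"fingers": 1},
  {"dp": [0,0,-20],"dr": [0,0,0],"fingers": 1},
  {"dp": [0,0,-10],"dr": [0,0,0],"fingers": 1},
])

```text
time_s: 22.22
tool_pos: [0.6229, -0.0158, 0.1263]
tool_rot: [-179.9, -0.1, -9.1]
force: [0.5, 0.4, -2.3]
grip_width: 0.0583
grasp_force: 11.9
```

Request:
step_arm([
  {"dp": [-3,15,0],"dr": [0,0,0],"fingers": 1},
  {"dp": [-5,28,0],"dr": [0,0,0],"fingers": 1},
  {"dp": [-7,38,0],"dr": [0,0,0],"fingers": 1},
  {"dp": [-8,40,0],"dr": [0,0,0],"fingers": 1},
  {"dp": [-8,40,0],"dr": [0,0,0],"fingers": 1},
])

```text
time_s: 22.85
tool_pos: [0.5638, -0.1723, 0.1228]
tool_rot: [-180.0, 0.1, -9.2]
force: [1.0, -0.2, -1.9]
grip_width: 0.058
grasp_force: 11.9
```

Request:
step_arm([
  {"dp": [-8,40,0],"dr": [0,0,0],"fingers": 1},
  {"dp": [-8,40,0],"dr": [0,0,0],"fingers": 1},
  {"dp": [-7,38,0],"dr": [0,0,0],"fingers": 1},
  {"dp": [-4,23,0],"dr": [0,0,0],"fingers": 1},
  {"dp": [-2,11,0],"dr": [0,0,0],"fingers": 1},
])

```text
time_s: 23.48
tool_pos: [0.5108, -0.3178, 0.1227]
tool_rot: [-179.9, 0.1, -9.3]
force: [-0.2, 0.1, -1.6]
grip_width: 0.0588
grasp_force: 11.9
```

Run:
```python
from h import *
to(.514,-.315,.0757,-9.1)
```

```text
dr [-0.001  0.002 -0.004]
at [ 0.5108 -0.3178  0.1227] [-1.7994e+02  1.4000e-01 -9.3300e+00] dp [ 2.7 -3.3 47. ] dpnow
```

Request:
step_arm([
  {"dp": [0,0,5],"dr": [0,0,0],"fingers": 1},
  {"dp": [0,0,12],"dr": [0,0,0],"fingers": 1},
  {"dp": [0,0,12],"dr": [0,0,0],"fingers": 1},
  {"dp": [0,0,7],"dr": [0,0,0],"fingers": 1},
  {"dp": [0,0,2],"dr": [0,0,0],"fingers": 1},
])

```text
time_s: 24.1
tool_pos: [0.5131, -0.3148, 0.0852]
tool_rot: [-179.9, 0.1, -9.1]
force: [0.2, -0.4, -1.6]
grip_width: 0.0586
grasp_force: 11.9
```

Request:
step_arm([
  {"dp": [0,0,1],"dr": [0,0,0],"fingers": 1},
  {"dp": [0,0,0],"dr": [0,0,0],"fingers": 1},
  {"dp": [0,0,0],"dr": [0,0,0],"fingers": 1},
  {"dp": [0,0,0],"dr": [0,0,0],"fingers": 1},
  {"dp": [0,0,0],"dr": [0,0,0],"fingers": 1},
])

```text
time_s: 24.72
tool_pos: [0.5133, -0.3154, 0.0852]
tool_rot: [-180.0, -0.0, -9.1]
force: [0.5, 0.4, -1.8]
grip_width: 0.0585
grasp_force: 11.9
```

Run:
```python
from h import *
to(.514,-.315,.0757,-9.1)
a=snap('wrist','w4.png'); s=snap('scene','s4.png')
A=cv2.imread('pics/w4.png');B=cv2.imread('pics/s4.png')
cv2.imwrite('pics/v4.png',np.hstack([cv2.resize(A,(400,300)),cv2.resize(B[150:330,30:270],(400,300))]))
```

```text
dr [-0.001 -0.    -0.   ]
at [ 0.5133 -0.3154  0.0852] [-1.7995e+02 -2.0000e-02 -9.1200e+00] dp [ 0.6 -0.5  9.5] dpnow
```

View pics/v4.png

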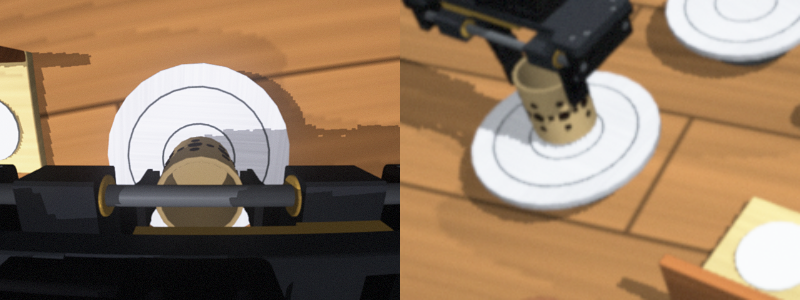

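The cup hangs upright over the inner ring of the wheel in both views. Lower it.

Request:
step_arm([
  {"dp": [0,0,3],"dr": [0,0,0],"fingers": 1},
  {"dp": [0,0,3],"dr": [0,0,0],"fingers": 1},
  {"dp": [0,0,2],"dr": [0,0,0],"fingers": 1},
  {"dp": [0,0,0.5],"dr": [0,0,0],"fingers": 1},
  {"dp": [0,0,0.5],"dr": [0,0,0],"fingers": 1},
])

```text
time_s: 25.45
tool_pos: [0.5134, -0.3154, 0.0761]
tool_rot: [-179.9, -0.0, -9.1]
force: [-1.0, 0.2, -2.0]
grip_width: 0.0587
grasp_force: 11.9
```

Request:
step_arm([
  {"dp": [0,0,0.5],"dr": [0,0,0],"fingers": 1},
  {"dp": [0,0,0.5],"dr": [0,0,0],"fingers": 1},
  {"dp": [0,0,0],"dr": [0,0,0],"fingers": 1},
  {"dp": [0,0,0],"dr": [0,0,0],"fingers": 1},
  {"dp": [0,0,0],"dr": [0,0,0],"fingers": 1},
])

```text
time_s: 26.08
tool_pos: [0.5134, -0.3154, 0.0757]
tool_rot: [-180.0, -0.0, -9.1]
force: [-2.6, 0.9, 6.0]
grip_width: 0.0585
grasp_force: 11.9
```

Request:
step_arm([
  {"dp": [0,0,0],"dr": [0,0,0],"fingers": 0.2},
  {"dp": [0,0,0],"dr": [0,0,0],"fingers": 0.1},
  {"dp": [0,0,0],"dr": [0,0,0],"fingers": 0},
  {"dp": [0,0,0],"dr": [0,0,0],"fingers": 0},
  {"dp": [0,0,0],"dr": [0,0,0],"fingers": 0},
])

```text
time_s: 26.7
tool_pos: [0.5133, -0.3154, 0.075]
tool_rot: [-179.9, -0.0, -9.1]
force: [0.1, -0.5, -0.3]
grip_width: 0.086
grasp_force: 0.0
```

Request:
step_arm([
  {"dp": [0,0,-10],"dr": [0,0,0],"fingers": 0},
  {"dp": [0,0,-35],"dr": [0,0,0],"fingers": 0},
  {"dp": [0,0,-50],"dr": [0,0,0],"fingers": 0},
  {"dp": [0,0,-50],"dr": [0,0,0],"fingers": 0},
  {"dp": [0,0,-40],"dr": [0,0,0],"fingers": 0},
])

```text
time_s: 27.32
tool_pos: [0.5138, -0.3155, 0.2634]
tool_rot: [180.0, -0.2, -9.1]
force: [0.5, -0.2, -0.6]
grip_width: 0.0867
grasp_force: 0.0
```

Run:
```python
from h import *
to(.4824,.2661,.26,-9.1)
m=env.camera_model('wrist');snap('wrist','w5.png');print(px(m,(.5135,-.315,.12)),px(m,(.5135,-.315,.05)))
```

```text
dr [ 0.    -0.003 -0.   ]
at [ 0.5138 -0.3155  0.2634] [ 1.7998e+02 -1.5000e-01 -9.1100e+00] dp [-123.  -569.4    3.4] dpnow
[318.13093189 223.74306698] [318.25907194 210.78231892]
```

View pics/w5.png

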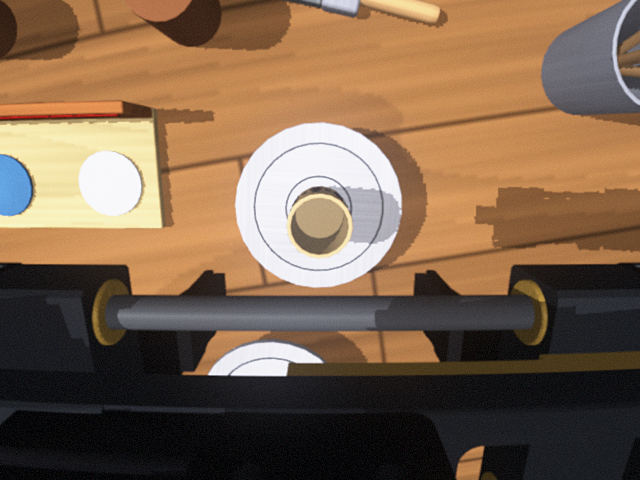

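The cup stands upright and released inside the inner ring: rim at (320,224), wheel centre at (319,205). By perspective that is about 5 mm off centre, within tolerance. Now back for the brown vase.

Request:
step_arm([
  {"dp": [-7,-30,0],"dr": [0,0,0],"fingers": 0},
  {"dp": [-10,-48,0],"dr": [0,0,0],"fingers": 0},
  {"dp": [-13,-59,0],"dr": [0,0,0],"fingers": 0},
  {"dp": [-13,-59,0],"dr": [0,0,0],"fingers": 0},
  {"dp": [-13,-59,0],"dr": [0,0,0],"fingers": 0},
])

```text
time_s: 28.0
tool_pos: [0.4982, -0.0528, 0.261]
tool_rot: [-180.0, -0.1, -9.1]
force: [-0.6, 0.1, 0.7]
grip_width: 0.0871
grasp_force: 0.0
```

Request:
step_arm([
  {"dp": [-13,-59,0],"dr": [0,0,0],"fingers": 0},
  {"dp": [-13,-59,0],"dr": [0,0,0],"fingers": 0},
  {"dp": [-13,-59,0],"dr": [0,0,0],"fingers": 0},
  {"dp": [-13,-59,0],"dr": [0,0,0],"fingers": 0},
  {"dp": [-10,-48,0],"dr": [0,0,0],"fingers": 0},
])

```text
time_s: 28.62
tool_pos: [0.4816, 0.238, 0.2616]
tool_rot: [-179.9, -0.1, -9.0]
force: [0.8, -0.2, 0.5]
grip_width: 0.0872
grasp_force: 0.0
```

Request:
step_arm([
  {"dp": [-5,-30,0],"dr": [0,0,-0.1],"fingers": 0},
  {"dp": [0,0,0],"dr": [0,0,-0.1],"fingers": 0},
  {"dp": [0,0,0],"dr": [0,0,-0.1],"fingers": 0},
  {"dp": [0,0,0],"dr": [0,0,0],"fingers": 0},
  {"dp": [0,0,0],"dr": [0,0,0],"fingers": 0},
])

```text
time_s: 29.25
tool_pos: [0.4821, 0.2656, 0.2609]
tool_rot: [-180.0, -0.0, 8.0]
force: [-0.6, 0.2, 0.7]
grip_width: 0.087
grasp_force: 0.0
```

Run:
```python
from h import *
to(.4824,.2661,.1105,8.1)
m=env.camera_model('wrist');snap('wrist','w6.png');print(px(m,(.4824,.266,.154)),px(m,(.483,.367,.154)))
```

```text
dr [-0.001 -0.001 -0.003]
at [0.4821 0.2656 0.2609] [-1.7996e+02 -5.0000e-02  7.9600e+00] dp [  0.4  -0.4 150.4] dpnow
[318.14772193 231.48401804] [192.08581582 213.65971385]
```

View pics/w6.png

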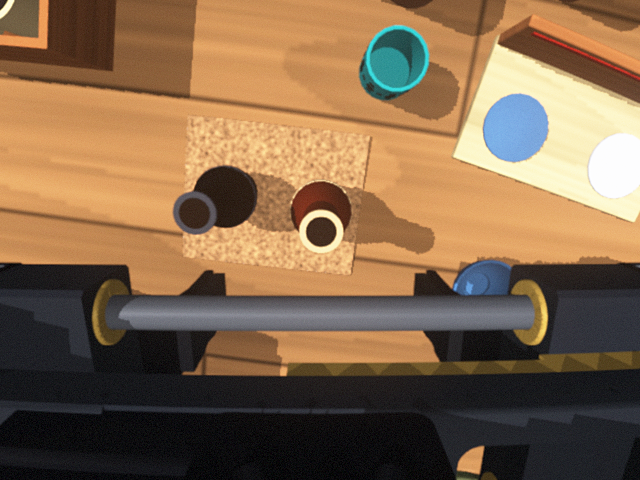

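The brown mouth at (321,231) and the black at (195,212) are where predicted. Grip brown.

Request:
step_arm([
  {"dp": [0,0,15],"dr": [0,0,0],"fingers": 0},
  {"dp": [0,0,35],"dr": [0,0,0],"fingers": 0},
  {"dp": [0,0,45],"dr": [0,0,0],"fingers": 0},
  {"dp": [0,0,35],"dr": [0,0,0],"fingers": 0},
  {"dp": [0,0,20],"dr": [0,0,0],"fingers": 0},
])

```text
time_s: 29.92
tool_pos: [0.4808, 0.265, 0.108]
tool_rot: [-180.0, 0.2, 8.0]
force: [-0.0, -0.2, -0.0]
grip_width: 0.0869
grasp_force: 0.0
```

Request:
step_arm([
  {"dp": [0,0,0],"dr": [0,0,0],"fingers": 0.3},
  {"dp": [0,0,0],"dr": [0,0,0],"fingers": 0.5},
  {"dp": [0,0,0],"dr": [0,0,0],"fingers": 0.7},
  {"dp": [0,0,0],"dr": [0,0,0],"fingers": 1},
  {"dp": [0,0,0],"dr": [0,0,0],"fingers": 1},
], squeeze=20)

```text
time_s: 30.55
tool_pos: [0.4824, 0.2659, 0.111]
tool_rot: [-180.0, -0.1, 8.1]
force: [0.4, -0.5, 0.4]
grip_width: 0.0451
grasp_force: 0.0
```

Request:
step_arm([
  {"dp": [0,0,0],"dr": [0,0,0],"fingers": 1},
  {"dp": [0,0,0],"dr": [0,0,0],"fingers": 1},
  {"dp": [0,0,0],"dr": [0,0,0],"fingers": 1},
  {"dp": [0,0,-3],"dr": [0,0,0],"fingers": 1},
  {"dp": [0,0,-8],"dr": [0,0,0],"fingers": 1},
])

```text
time_s: 31.18
tool_pos: [0.4813, 0.2657, 0.1212]
tool_rot: [-180.0, 0.1, 8.1]
force: [-2.2, 0.0, -3.1]
grip_width: 0.033
grasp_force: 20.0
```

Request:
step_arm([
  {"dp": [0,0,-20],"dr": [0,0,0],"fingers": 1},
  {"dp": [0,0,-35],"dr": [0,0,0],"fingers": 1},
  {"dp": [0,0,-30],"dr": [0,0,0],"fingers": 1},
  {"dp": [0,0,-15],"dr": [0,0,0],"fingers": 1},
  {"dp": [0,0,-6],"dr": [0,0,0],"fingers": 1},
])

```text
time_s: 31.8
tool_pos: [0.4823, 0.266, 0.2286]
tool_rot: [-180.0, -0.1, 8.1]
force: [-0.2, -0.5, -3.9]
grip_width: 0.033
grasp_force: 20.0
```

Run:
```python
from h import *
to(.5798,-.075,.123,8.1)
```

```text
dr [-0.001 -0.002 -0.001]
at [0.4823 0.266  0.2286] [-1.7995e+02 -1.0000e-01  8.0700e+00] dp [ 48.5 351.3 105.6] dpnow
```

Request:
step_arm([
  {"dp": [2,12,0],"dr": [0,0,0],"fingers": 1},
  {"dp": [4,25,0],"dr": [0,0,0],"fingers": 1},
  {"dp": [5,38,0],"dr": [0,0,0],"fingers": 1},
  {"dp": [5,38,0],"dr": [0,0,0],"fingers": 1},
  {"dp": [5,38,0],"dr": [0,0,0],"fingers": 1},
])

```text
time_s: 32.42
tool_pos: [0.5236, 0.1166, 0.2262]
tool_rot: [-180.0, 0.1, 8.0]
force: [1.0, -0.2, -2.4]
grip_width: 0.0329
grasp_force: 20.0
```

Request:
step_arm([
  {"dp": [5,38,0],"dr": [0,0,0],"fingers": 1},
  {"dp": [5,38,0],"dr": [0,0,0],"fingers": 1},
  {"dp": [5,38,0],"dr": [0,0,0],"fingers": 1},
  {"dp": [5,38,0],"dr": [0,0,0],"fingers": 1},
  {"dp": [4,30,0],"dr": [0,0,0],"fingers": 1},
])

```text
time_s: 33.05
tool_pos: [0.5725, -0.061, 0.2256]
tool_rot: [-179.9, 0.1, 7.9]
force: [0.9, 0.0, -2.0]
grip_width: 0.033
grasp_force: 20.0
```

Request:
step_arm([
  {"dp": [3.5,18,0],"dr": [0,0,0],"fingers": 1},
  {"dp": [0,0,10],"dr": [0,0,0],"fingers": 1},
  {"dp": [0,0,25],"dr": [0,0,0],"fingers": 1},
  {"dp": [0,0,35],"dr": [0,0,0],"fingers": 1},
  {"dp": [0,0,20],"dr": [0,0,0],"fingers": 1},
])

```text
time_s: 33.67
tool_pos: [0.5776, -0.0729, 0.135]
tool_rot: [-179.9, 0.2, 8.2]
force: [-0.9, -0.7, -3.7]
grip_width: 0.0325
grasp_force: 20.0
```

Request:
step_arm([
  {"dp": [0,0,5],"dr": [0,0,0],"fingers": 1},
  {"dp": [0,0,3],"dr": [0,0,0],"fingers": 1},
  {"dp": [0,0,1],"dr": [0,0,0],"fingers": 1},
  {"dp": [0,0,0],"dr": [0,0,0],"fingers": 1},
  {"dp": [0,0,0],"dr": [0,0,0],"fingers": 1},
])

```text
time_s: 34.3
tool_pos: [0.5797, -0.0749, 0.1289]
tool_rot: [-180.0, -0.1, 8.1]
force: [0.0, -1.0, -3.1]
grip_width: 0.033
grasp_force: 20.0
```

Run:
```python
from h import *
to(.5798,-.075,.123,8.1)
```

```text
dr [-0.    -0.001 -0.001]
at [ 0.5797 -0.0749  0.1289] [-1.7997e+02 -7.0000e-02  8.0600e+00] dp [0.1 0.1 5.9] dpnow
```

Request:
step_arm([
  {"dp": [0,0,2],"dr": [0,0,0],"fingers": 1},
  {"dp": [0,0,2],"dr": [0,0,0],"fingers": 1},
  {"dp": [0,0,1],"dr": [0,0,0],"fingers": 1},
  {"dp": [0,0,0.5],"dr": [0,0,0],"fingers": 1},
  {"dp": [0,0,0.5],"dr": [0,0,0],"fingers": 1},
])

```text
time_s: 34.92
tool_pos: [0.5796, -0.0748, 0.1227]
tool_rot: [-180.0, -0.1, 8.1]
force: [-0.8, -0.8, 1.8]
grip_width: 0.0327
grasp_force: 20.0
```

Request:
step_arm([
  {"dp": [0,0,0.5],"dr": [0,0,0],"fingers": 1},
  {"dp": [0,0,0.5],"dr": [0,0,0],"fingers": 1},
  {"dp": [0,0,0],"dr": [0,0,0],"fingers": 1},
  {"dp": [0,0,0],"dr": [0,0,0],"fingers": 1},
  {"dp": [0,0,0],"dr": [0,0,0],"fingers": 1},
])

```text
time_s: 35.55
tool_pos: [0.5801, -0.0748, 0.1227]
tool_rot: [180.0, -0.1, 8.1]
force: [-0.6, -0.9, 5.1]
grip_width: 0.0331
grasp_force: 20.0
```

Request:
step_arm([
  {"dp": [0,0,0],"dr": [0,0,0],"fingers": 0.5},
  {"dp": [0,0,0],"dr": [0,0,0],"fingers": 0.3},
  {"dp": [0,0,0],"dr": [0,0,0],"fingers": 0},
  {"dp": [0,0,0],"dr": [0,0,0],"fingers": 0},
  {"dp": [0,0,0],"dr": [0,0,0],"fingers": 0},
])

```text
time_s: 36.17
tool_pos: [0.5793, -0.0748, 0.1213]
tool_rot: [-179.9, -0.0, 8.1]
force: [0.0, -0.1, 1.3]
grip_width: 0.075
grasp_force: 0.0
```

Request:
step_arm([
  {"dp": [0,0,-15],"dr": [0,0,0],"fingers": 0},
  {"dp": [0,0,-30],"dr": [0,0,0],"fingers": 0},
  {"dp": [0,0,-40],"dr": [0,0,0],"fingers": 0},
  {"dp": [0,0,-35],"dr": [0,0,0],"fingers": 0},
  {"dp": [0,0,-20],"dr": [0,0,0],"fingers": 0},
])

```text
time_s: 36.8
tool_pos: [0.5802, -0.0747, 0.2643]
tool_rot: [180.0, -0.2, 8.1]
force: [0.3, -0.5, 0.4]
grip_width: 0.0864
grasp_force: 0.0
```

Run:
```python
from h import *
to(.483,.3672,.26,8.1)
```

```text
dr [ 0.    -0.004 -0.   ]
at [ 0.5802 -0.0747  0.2643] [179.98  -0.2    8.08] dp [ -33.9 -451.2    4.3] dpnow
```

Request:
step_arm([
  {"dp": [-2,-30,0],"dr": [0,0,0],"fingers": 0},
  {"dp": [-4,-50,0],"dr": [0,0,0],"fingers": 0},
  {"dp": [-4,-58,0],"dr": [0,0,0],"fingers": 0},
  {"dp": [-4,-58,0],"dr": [0,0,0],"fingers": 0},
  {"dp": [-4,-58,0],"dr": [0,0,0],"fingers": 0},
])

```text
time_s: 37.42
tool_pos: [0.5251, 0.1755, 0.2617]
tool_rot: [-180.0, -0.0, 8.0]
force: [0.7, 0.9, -0.2]
grip_width: 0.0874
grasp_force: 0.0
```

Request:
step_arm([
  {"dp": [-4,-58,0],"dr": [0,0,0],"fingers": 0},
  {"dp": [-4,-57,0],"dr": [0,0,0],"fingers": 0},
  {"dp": [-4,-50,0],"dr": [0,0,0],"fingers": 0},
  {"dp": [-4,-32,0],"dr": [0,0,0],"fingers": 0},
  {"dp": [0,0,0],"dr": [0,0,0],"fingers": 0},
])

```text
time_s: 38.05
tool_pos: [0.4797, 0.3701, 0.2616]
tool_rot: [-179.9, 0.1, 8.4]
force: [0.5, -0.9, -0.5]
grip_width: 0.087
grasp_force: 0.0
```

Request:
step_arm([
  {"dp": [0,0,15],"dr": [0,0,0],"fingers": 0},
  {"dp": [0,0,25],"dr": [0,0,0],"fingers": 0},
  {"dp": [0,0,20],"dr": [0,0,0],"fingers": 0},
  {"dp": [0,0,10],"dr": [0,0,0],"fingers": 0},
  {"dp": [0,0,0],"dr": [0,0,0],"fingers": 0},
])

```text
time_s: 38.67
tool_pos: [0.4824, 0.366, 0.191]
tool_rot: [-180.0, 0.0, 8.0]
force: [0.8, -0.1, -0.7]
grip_width: 0.0871
grasp_force: 0.0
```

Run:
```python
from h import *
to(.483,.3672,.1105,8.1)
```

```text
dr [-0.     0.001 -0.001]
at [0.4824 0.366  0.191 ] [-1.7999e+02  4.0000e-02  8.0200e+00] dp [ 0.8 -1.1 80.5] dpnow
```

Request:
step_arm([
  {"dp": [0.5,-1,15],"dr": [0,0,0],"fingers": 0},
  {"dp": [0,0,30],"dr": [0,0,0],"fingers": 0},
  {"dp": [0,0,25],"dr": [0,0,0],"fingers": 0},
  {"dp": [0,0,10],"dr": [0,0,0],"fingers": 0},
  {"dp": [0,0,0],"dr": [0,0,0],"fingers": 0.3},
])

```text
time_s: 39.3
tool_pos: [0.4825, 0.3681, 0.1114]
tool_rot: [-180.0, 0.0, 8.1]
force: [1.0, 0.5, 0.1]
grip_width: 0.0828
grasp_force: 0.0
```

Request:
step_arm([
  {"dp": [0,0,0],"dr": [0,0,0],"fingers": 0.5},
  {"dp": [0,0,0],"dr": [0,0,0],"fingers": 0.7},
  {"dp": [0,0,0],"dr": [0,0,0],"fingers": 1},
  {"dp": [0,0,0],"dr": [0,0,0],"fingers": 1},
  {"dp": [0,0,0],"dr": [0,0,0],"fingers": 1},
], squeeze=20)

```text
time_s: 39.92
tool_pos: [0.4828, 0.3679, 0.1117]
tool_rot: [-180.0, -0.0, 8.1]
force: [-0.0, -1.0, 1.0]
grip_width: 0.0346
grasp_force: 0.3
```

Request:
step_arm([
  {"dp": [0,0,0],"dr": [0,0,0],"fingers": 1},
  {"dp": [0,0,0],"dr": [0,0,0],"fingers": 1},
  {"dp": [0,0,0],"dr": [0,0,0],"fingers": 1},
  {"dp": [0,0,0],"dr": [0,0,0],"fingers": 1},
  {"dp": [0,0,0],"dr": [0,0,0],"fingers": 1},
])

```text
time_s: 40.55
tool_pos: [0.4829, 0.3678, 0.1117]
tool_rot: [-180.0, -0.0, 8.1]
force: [0.4, -2.0, 1.3]
grip_width: 0.033
grasp_force: 20.0
```

Request:
step_arm([
  {"dp": [0,0,-10],"dr": [0,0,0],"fingers": 1},
  {"dp": [0,0,-30],"dr": [0,0,0],"fingers": 1},
  {"dp": [0,0,-40],"dr": [0,0,0],"fingers": 1},
  {"dp": [0,0,-25],"dr": [0,0,0],"fingers": 1},
  {"dp": [0,0,-12],"dr": [0,0,0],"fingers": 1},
])

```text
time_s: 41.18
tool_pos: [0.4826, 0.3688, 0.2302]
tool_rot: [-179.9, -0.1, 8.1]
force: [-0.5, -0.4, -3.3]
grip_width: 0.033
grasp_force: 20.0
```

Run:
```python
from h import *
to(.5987,.060,.122,8.1)
```

```text
dr [-0.002 -0.002  0.   ]
at [0.4826 0.3688 0.2302] [-1.7987e+02 -1.1000e-01  8.1000e+00] dp [ 71.4 322.1 108.2] dpnow
```

Request:
step_arm([
  {"dp": [3,12,0],"dr": [0,0,0],"fingers": 1},
  {"dp": [5,25,0],"dr": [0,0,0],"fingers": 1},
  {"dp": [8,37,0],"dr": [0,0,0],"fingers": 1},
  {"dp": [8,37,0],"dr": [0,0,0],"fingers": 1},
  {"dp": [8,37,0],"dr": [0,0,0],"fingers": 1},
])

```text
time_s: 41.8
tool_pos: [0.5351, 0.223, 0.2268]
tool_rot: [180.0, 0.1, 8.0]
force: [0.7, 0.2, -2.6]
grip_width: 0.0328
grasp_force: 20.0
```

Request:
step_arm([
  {"dp": [8,37,0],"dr": [0,0,0],"fingers": 1},
  {"dp": [8,37,0],"dr": [0,0,0],"fingers": 1},
  {"dp": [8,37,0],"dr": [0,0,0],"fingers": 1},
  {"dp": [7,30,0],"dr": [0,0,0],"fingers": 1},
  {"dp": [5,21,0],"dr": [0,0,0],"fingers": 1},
])

```text
time_s: 42.42
tool_pos: [0.5933, 0.0673, 0.2267]
tool_rot: [-180.0, 0.1, 7.9]
force: [-0.1, -0.3, -3.4]
grip_width: 0.0329
grasp_force: 20.0
```

Request:
step_arm([
  {"dp": [3.5,12,0],"dr": [0,0,0],"fingers": 1},
  {"dp": [0,0,10],"dr": [0,0,0],"fingers": 1},
  {"dp": [0,0,25],"dr": [0,0,0],"fingers": 1},
  {"dp": [0,0,35],"dr": [0,0,0],"fingers": 1},
  {"dp": [0,0,20],"dr": [0,0,0],"fingers": 1},
])

```text
time_s: 43.05
tool_pos: [0.5969, 0.0607, 0.1362]
tool_rot: [-179.9, 0.1, 8.2]
force: [-0.1, -0.5, -3.0]
grip_width: 0.0329
grasp_force: 20.0
```

Request:
step_arm([
  {"dp": [0,0,5],"dr": [0,0,0],"fingers": 1},
  {"dp": [0,0,3],"dr": [0,0,0],"fingers": 1},
  {"dp": [0,0,1],"dr": [0,0,0],"fingers": 1},
  {"dp": [0,0,0],"dr": [0,0,0],"fingers": 1},
  {"dp": [0,0,0],"dr": [0,0,0],"fingers": 1},
])

```text
time_s: 43.68
tool_pos: [0.5991, 0.0592, 0.13]
tool_rot: [-180.0, -0.1, 8.1]
force: [0.4, 0.8, -3.5]
grip_width: 0.0326
grasp_force: 20.0
```

Run:
```python
from h import *
to(.5987,.060,.1237,8.1)
```

```text
dr [-0.001 -0.001 -0.001]
at [0.5991 0.0592 0.13  ] [-1.7996e+02 -7.0000e-02  8.0600e+00] dp [-0.3 -0.8  6.3] dpnow
```

Request:
step_arm([
  {"dp": [0,0,2],"dr": [0,0,0],"fingers": 1},
  {"dp": [0,0,2],"dr": [0,0,0],"fingers": 1},
  {"dp": [0,0,1],"dr": [0,0,0],"fingers": 1},
  {"dp": [0,0,0.5],"dr": [0,0,0],"fingers": 1},
  {"dp": [0,0,0.5],"dr": [0,0,0],"fingers": 1},
])

```text
time_s: 44.3
tool_pos: [0.599, 0.0593, 0.1237]
tool_rot: [-180.0, -0.1, 8.1]
force: [-0.1, -0.2, 0.0]
grip_width: 0.0328
grasp_force: 20.0
```

Request:
step_arm([
  {"dp": [0,0,0.5],"dr": [0,0,0],"fingers": 1},
  {"dp": [0,0,0.5],"dr": [0,0,0],"fingers": 1},
  {"dp": [0,0,0],"dr": [0,0,0],"fingers": 1},
  {"dp": [0,0,0],"dr": [0,0,0],"fingers": 1},
  {"dp": [0,0,0],"dr": [0,0,0],"fingers": 1},
])

```text
time_s: 44.92
tool_pos: [0.5995, 0.0593, 0.1237]
tool_rot: [-180.0, -0.1, 8.1]
force: [-2.1, -0.8, 4.4]
grip_width: 0.0328
grasp_force: 20.0
```

Contact made. Release, rise, and move well clear for a look from above.

Request:
step_arm([
  {"dp": [0,0,0],"dr": [0,0,0],"fingers": 0.5},
  {"dp": [0,0,0],"dr": [0,0,0],"fingers": 0.3},
  {"dp": [0,0,0],"dr": [0,0,0],"fingers": 0},
  {"dp": [0,0,0],"dr": [0,0,0],"fingers": 0},
  {"dp": [0,0,0],"dr": [0,0,0],"fingers": 0},
])

```text
time_s: 45.55
tool_pos: [0.5987, 0.0592, 0.1224]
tool_rot: [-179.9, -0.0, 8.1]
force: [0.1, 0.3, 0.5]
grip_width: 0.0751
grasp_force: 0.0
```

Request:
step_arm([
  {"dp": [0,0,-15],"dr": [0,0,0],"fingers": 0},
  {"dp": [0,0,-30],"dr": [0,0,0],"fingers": 0},
  {"dp": [0,0,-40],"dr": [0,0,0],"fingers": 0},
  {"dp": [0,0,-35],"dr": [0,0,0],"fingers": 0},
  {"dp": [0,0,-20],"dr": [0,0,0],"fingers": 0},
])

```text
time_s: 46.18
tool_pos: [0.5994, 0.0596, 0.2654]
tool_rot: [-180.0, -0.2, 8.1]
force: [-0.5, 0.2, -0.4]
grip_width: 0.087
grasp_force: 0.0
```

Request:
step_arm([
  {"dp": [-5,-25,0],"dr": [0,0,0],"fingers": 0},
  {"dp": [-12,-50,0],"dr": [0,0,0],"fingers": 0},
  {"dp": [-15,-55,0],"dr": [0,0,0],"fingers": 0},
  {"dp": [-15,-55,0],"dr": [0,0,0],"fingers": 0},
  {"dp": [-15,-55,0],"dr": [0,0,0],"fingers": 0},
])

```text
time_s: 46.8
tool_pos: [0.5027, 0.2893, 0.2627]
tool_rot: [-180.0, -0.0, 8.0]
force: [1.5, 0.3, 0.2]
grip_width: 0.087
grasp_force: 0.0
```

Request:
step_arm([
  {"dp": [-12,-40,0],"dr": [0,0,0],"fingers": 0},
  {"dp": [-5,-20,0],"dr": [0,0,0],"fingers": 0},
  {"dp": [0,0,0],"dr": [0,0,0],"fingers": 0},
  {"dp": [0,0,0],"dr": [0,0,0],"fingers": 0},
  {"dp": [0,0,0],"dr": [0,0,0],"fingers": 0},
])

```text
time_s: 47.42
tool_pos: [0.4795, 0.3434, 0.2625]
tool_rot: [-180.0, -0.0, 7.9]
force: [0.2, 0.6, -0.3]
grip_width: 0.0868
grasp_force: 0.0
```

Run:
```python
from h import *
snap('top','top9.png')
m=env.camera_model('top');print(px(m,(.5136,-.315,.12)),px(m,(.598,.0595,.166)),px(m,(.5795,-.0765,.166)))
```

```text
[526.215689   189.69763762] [266.76324427 127.05201919] [366.00030725 137.52564289]
```

View pics/top9.png

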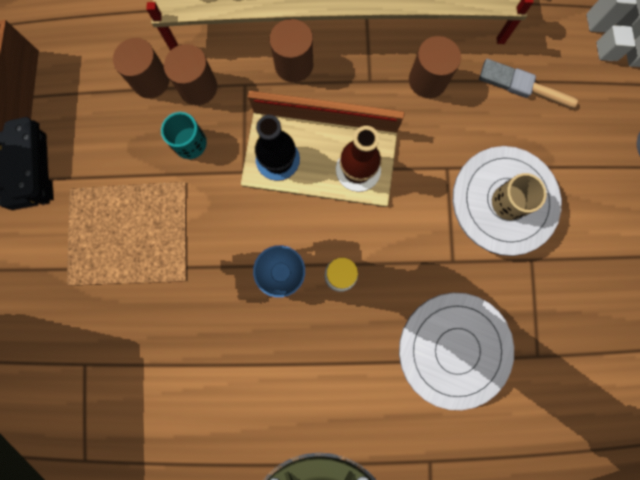

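The cup rim is at (527,193), about 5 mm off centre. The vase mouths at (268,127) and (366,138) match the start, and the bowl and jar are unmoved. Handing in.

```bash
python3 -c "
from cell import env
print(env.sign_off())"
```

```text
the job is handed in; nothing more can be done
None
```

The job is handed in (no verdict was returned): the cup stands upright on the right-hand banding wheel about 5 mm off centre, and both vases are back upright on their own tiles, within about 2 mm of their starting points in the last top view; the bowl and jar look unmoved.

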